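Line up a doming punch over its hollow

TASK

Someone parked a crucible on the steel doming block, over its large hollow: stand it upright on the grey soldering board and let go of it. Then take the larger doming punch from the wooden stand, carry it over the firebrick without knocking that, and finish still holding the punch upright and still, its ball centred over the large hollow and about one centimetre above the block's top face, touching nothing, so that I can slip a metal disc in underneath. Leave the small punch, the brick, the jar and the dish where they are.

Things in the scene. Friction and masses are not known exactly. Their poses are not given: they have to be found in the camera images.
- block: Steel doming block fixed to the table, 100 x 60 x 40 mm (x, y, z), any yaw. Two round hollows in the top face, both on its long (x) axis: a large one 32 mm across at x = -22 mm and a small one 18 mm across at x = +28 mm. Origin: centre of the underside; z up.
- large_hollow (a point): Centre of the mouth of the block's large hollow (32 mm across, 12 mm deep), level with the block's top face, 40 mm above the table. Axes as the block's.
- crucible: White open ceramic crucible, loose, about 70 g, round: 42 mm across at the foot, 50 mm at the rim, 38 mm high, wall 4 mm. At the start it stands on the block over the large hollow. Origin: centre of the underside; z up through the mouth.
- board: Grey soldering board fixed flat on the table, 150 x 130 x 12 mm (x, y, z), empty. Origin: centre of the underside, so its top is at z = +12 mm.
- stand: Wooden punch stand fixed to the table, 70 x 150 x 70 mm (x, y, z), with two vertical through holes 24 mm across at y = -40 and y = +40 mm. A punch hangs in each hole; which is in which varies. Origin: centre of the underside; z up.
- punch: The larger doming punch, loose, steel, about 0.35 kg, round about z, 100 mm long. From the bottom: ball 20 mm across, shank 14 mm, and from 55 to 100 mm a cylindrical head 34 mm across. The head's shoulder rests on the stand's top; shank and ball hang in the hole (2 mm clearance round the ball): lift straight up 60 mm or more. Origin: lowest point of the ball; z up to the head.
- small_punch: The small doming punch, loose, a bystander in the stand's other hole: head 28 mm across standing only 26 mm above the stand (the larger one's is 34 mm across and 45 mm tall). Origin: lowest point of its ball, 55 mm below the shoulder; z up.
- brick: Firebrick standing on its long edge between stand and block, loose, reddish, 230 x 32 x 95 mm (x, y, z), about 0.9 kg. The punch is carried over its 95 mm high top. Origin: centre of the underside.
- jar: Closed round jar, loose bystander, 48 mm across, 70 mm high. Origin: centre of the underside.
- dish: Flat white dish, loose bystander, 90 mm across, 16 mm high. Origin: centre of the underside.
Things that resemble listed ones, but are neither listed nor needed, are in the scene too. Several things have the shape of the stand; the one meant has the colours described above.

How it is judged:
On the way, in this order (a step that is already met when the one before it is completed fails the run):
1. the crucible stands upright on the soldering board, released (x of crucible in the frame of board between -0.075 and 0.075 m and y of crucible in the frame of board between -0.065 and 0.065 m and z of crucible in the frame of board between 0.006 and 0.018 m and angle between crucible's own z axis and vertical below 0.15 rad and contact force between crucible and the fingers below 0.05 N and linear speed of crucible below 0.02 m/s), for 0.2 s.
2. the larger punch passes over the top of the firebrick (x of punch in the frame of brick between -0.13 and 0.13 m and y of punch in the frame of brick between -0.05 and 0.05 m and z of punch in the frame of brick above 0.096 m), for 0.02 s.
At the end, for the whole second after the job is handed in: The larger punch is held still and upright (within 0.09 rad), its lowest point within 6 mm sideways of the large hollow's centre and 4 to 18 mm above the block's top, touching nothing but the fingers; the crucible stands upright, released, its centre over the soldering board (all of step 1 and horizontal distance between punch and large_hollow below 0.006 m and z of punch in the frame of large_hollow between 0.004 and 0.018 m and angle between punch's own z axis and vertical below 0.09 rad and linear speed of punch below 0.015 m/s and contact force between punch and the fingers above 1 N and contact force between punch and block below 0.05 N and contact force between punch and stand below 0.05 N and contact force between punch and brick below 0.05 N and contact force between punch and crucible below 0.05 N and contact force between punch and board below 0.05 N); the arm keeps its last pose, push and grip.
It fails at once if the firebrick is disturbed (moved more than 10 mm) (distance of brick from where it was at the start of the episode above 0.01 m).
It fails at once if the small punch is disturbed (moved more than 15 mm) (distance of small_punch from where it was at the start of the episode above 0.015 m).
It fails at once if the jar is disturbed (moved more than 20 mm) (distance of jar from where it was at the start of the episode above 0.02 m).
It fails at once if the dish is disturbed (moved more than 20 mm) (distance of dish from where it was at the start of the episode above 0.02 m).
It also fails if it takes over 66 s, if anything falls off the work surface, if the arm or the gripper's body presses on something with over 40 N, if the wrist force passes 120 N, or if a joint passes its speed limit or range.

ROBOT

A 6-joint arm with a two-finger parallel gripper is mounted at the origin on the work surface. World frame = base frame: x ahead of the robot, y to its left, z up, the work surface at z = 0. Lengths are in m, angles in rad, forces in N, time in s.
With the tool pointing down it reaches from about 0.3 to 0.775 m from the base axis. Payload 14.6 kg.
Tool frame: the origin (TCP) lies midway between the tips of the shut fingers; the grasp point (between the pads) lies 19 mm behind it (ctrl.grip_depth is the distance from the TCP to the grasp point, in m); z points along the fingers, x is the direction in which the jaws open and shut, and the axes are right-handed (so a half turn about z gives the same grasp; the last joint's range is limited). The gripper opens to 94 mm and grips with 3 to 60 N. Pads are 16 mm wide; open, the fingers measure 119 mm over their backs; the gripper's body (75 mm by 177 mm) begins 78 mm behind the grasp point.
Start: joints at [-1.212, 0.3, 1.521, -0, 1.321, -0.067], TCP at [0.227, -0.501, 0.205] pointing down, gripper open.
Joint ranges: [-3.03, 3.03], [-0.79, 2.21], [0.23, 2.52], [-1.04, 4.18], [0, 3.07], [-2.55, 2.55]. Speed limits (rad/s): [2.22, 2.22, 2.57, 3.14, 3.14, 3.14].

INTERFACE

Orientations are given as [roll, pitch, yaw] about the fixed x, y, z axes, in that order (R = Rz(yaw) Ry(pitch) Rx(roll)).
In Python, from station import ctrl gives the robot as it stands.
- The arm moves only by the tool play_rows, never from a script. Its argument "steps" is a list that holds one entry, the list of rows, each a list of 7 numbers: the shift along the tool's x, y, z in cm, then the turn, a rotation vector about the tool's x, y, z in rad, then the opening, from 0 (shut) to 1 (fully open). In form: [[[x, y, z, ax, ay, az, hand], ...]]. A call has 1 to 20 rows; each row is the pose to reach, as a shift and turn from the pose measured when the call began, along the tool's axes at that moment; what a row does not reach only later rows make up. A row lasts 1/12 s, in which the tool goes at most 41.7 mm and 7.16 degrees, less where a joint would pass 70% of its speed; a pose out of reach is approached as far as the arm can. A call with a gripper value outside its range is refused whole. The fingers move at their own pace and stop on an object; "force" is the grip in N (left out, the last holds). Time passes only in rows, so rows that repeat a pose let the fingers close. It gives the time, the measured TCP pose, the force and the opening at its end, in the units of the state.
- ctrl.get_obs(): the state, without advancing time (a new reading comes with each control period).
- ctrl.camera(name): name is "scene" or "top"; returns a dict with "frame" (480x640x3 uint8, blue, green, red), "fovy" (degrees; the focal length in pixels is half the picture's height over the tangent of half this angle, whatever the lens; pixels are square), "cx", "cy" (the principal point, pixels), "D" ([k1, k2, p1, p2, k3] as OpenCV has them; the pictures are not rectified), "world_to_cam" (4x4, takes a point from world to camera coordinates). Camera axes: x right, y up, looking along -z (the intrinsics and any distortion apply to the point x, -y, -z); pixel columns grow to the right and rows downward; lengths in m; the calibration is good to about 2 mm. A picture is of the moment at which its call begins. There is no depth.
- ctrl.hand_in(): hands the job in, once; it reports no verdict.
The state is a dict: "time_s": time; "qpos": joint angles; "joint_vel": joint speeds; "tau": joint torques, N m; "ee_pos": TCP position; "eef_rot": TCP orientation; "force": force on the tool from outside, world axes, zero at the start; "moment": the same for the moment, N m; "grip_width": finger opening in m.
Only numpy, scipy, OpenCV 4.12 (cv2) and the standard library are available. Lean on these libraries where they do the work, as an engineer would, in place of code of your own. Each camera call takes 0.05 s, during which the arm holds its last target. There are 200 camera calls.

## Working session

There is one attempt and no reset: what is moved stays moved. The work goes in short steps, Python scripts to look and compute and a tool call to move; the robot and the scene stay as the last step left them, time stands still between calls to the robot, and variables do not carry over. Pictures are saved under pics/ and viewed, about 8 in all and at most 12, crops included, and the job is handed in when it is done.

Besides the shell and the picture viewer there is one more tool, called after ">>>" as a command line: name --argument value ..., lists and objects as JSON in quotes. play_rows: Moves the arm, as the interface text tells. Its arguments: {"type":"object","properties":{"steps":{"type":"array"},"force":{"type":"number"}},"required":["steps"]}

```bash
ls; mkdir -p pics; cat > h.py <<'E'
import numpy as np, cv2
from station import ctrl
def K(c):
    h=c["frame"].shape[0]; f=h/2/np.tan(np.radians(c["fovy"])/2)
    return np.array([[f,0,c["cx"]],[0,f,c["cy"]],[0,0,1.]])
F=np.diag([1,-1,-1.])
def proj(c,P):
    P=np.atleast_2d(P).astype(float); T=np.array(c["world_to_cam"])
    R=F@T[:3,:3]; t=F@T[:3,3]
    return cv2.projectPoints(P,cv2.Rodrigues(R)[0],t,K(c),np.array(c["D"],float))[0][:,0]
def ray(c,uv,z):
    uv=np.atleast_2d(uv).astype(float)
    n=cv2.undistortPoints(uv[:,None],K(c),np.array(c["D"],float))[:,0]
    T=np.array(c["world_to_cam"]); R=F@T[:3,:3]; t=F@T[:3,3]
    o=-R.T@t; d=np.c_[n,np.ones(len(n))]@R
    return o+d*((z-o[2])/d[:,2])[:,None]
E
python3 - <<'E'
from h import *
import pickle
for n in("top","scene"):
    c=ctrl.camera(n); cv2.imwrite(f"pics/{n}0.png",c["frame"]); pickle.dump(c,open(n+"0.pkl","wb"))
    T=np.array(c["world_to_cam"]); print(n,c["fovy"],c["D"],-T[:3,:3].T@T[:3,3])
print(ctrl.get_obs())
E
```

```text
pics
top 54.00160843032159 [-0.08072644  0.          0.          0.          0.        ] [0.27347446 0.09376719 1.22816864]
scene 47.63127560144655 [-0.07610838  0.          0.          0.          0.        ] [1.10774581 0.73071591 0.80006201]
{'time_s': 0.1, 'qpos': array([-1.21156325e+00,  3.00442064e-01,  1.52148839e+00, -1.00949217e-05,
        1.32069540e+00, -6.66220011e-02]), 'joint_vel': array([ 0.00018839, -0.00190336, -0.00143627,  0.0018525 , -0.00014293,
       -0.00097036]), 'tau': array([ 2.23820214e-03, -5.32639539e+01, -3.53278828e+01,  7.10363220e-02,
        2.35344912e-02, -8.17948444e-05]), 'ee_pos': array([ 0.22711024, -0.50067561,  0.20494146]), 'eef_rot': array([-3.14153363e+00,  1.03156517e-03, -1.14493872e+00]), 'force': array([-0.06701547,  0.43175106, -0.0985865 ]), 'moment': array([-0.0087991 , -0.01484706,  0.00580223]), 'grip_width': 0.09389877698776254}
```

View pics/top0.png

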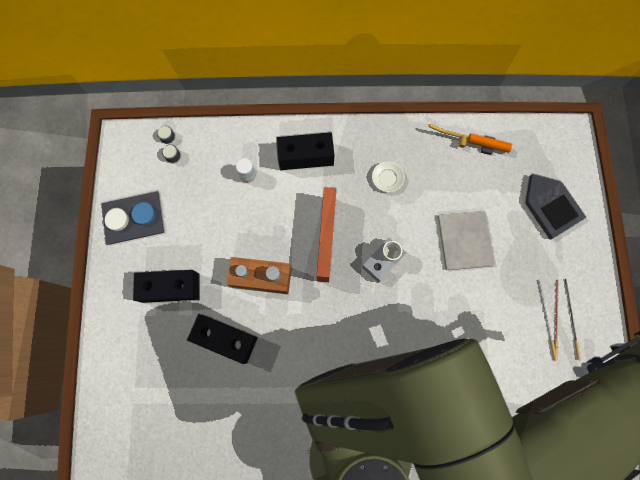

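View pics/scene0.png

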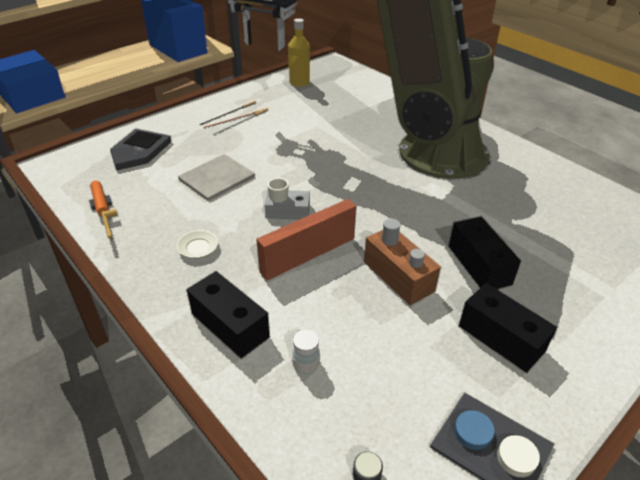

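The top view shows the stand at about (258,275) with the larger punch at its right end (273,273), and the brick at (327,235). The block with the crucible is at about (383,260), the board at (466,240), the dish at (388,178) and the jar at (246,170). Next I'll enlarge the crops and measure.

```bash
python3 - <<'E'
from h import *
import pickle
c=pickle.load(open("top0.pkl","rb")); f=c["frame"]
a=cv2.resize(f[180:300,220:420],None,fx=4,fy=4,interpolation=cv2.INTER_CUBIC)
cv2.imwrite("pics/ctop.png",a)
c=pickle.load(open("scene0.pkl","rb")); f=c["frame"]
a=cv2.resize(f[150:310,245:445],None,fx=4,fy=3.75,interpolation=cv2.INTER_CUBIC)
cv2.imwrite("pics/cscene.png",a)
c=pickle.load(open("top0.pkl","rb"))
print(ray(c,[[392,251]],.078),ray(c,[[466,240]],.012),ray(c,[[273,273]],.115))
E
```

```text
[[ 0.50074529 -0.09094483  0.078     ]] [[ 0.54002714 -0.30133603  0.012     ]] [[0.44473977 0.20165044 0.115     ]]
```

View pics/ctop.png

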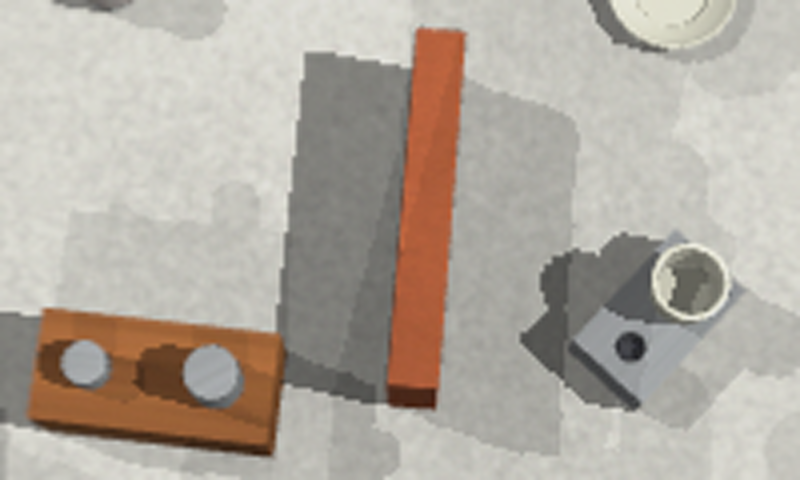

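View pics/cscene.png

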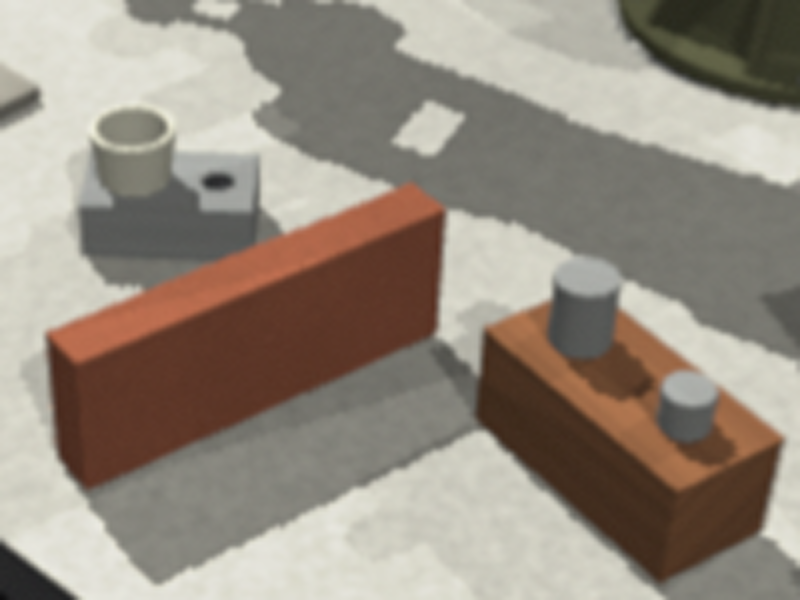

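The crops give usable corners for everything. I'll fit each object's pose from both cameras together.

```bash
cat >> h.py <<'E'
from scipy.optimize import least_squares
def fit(obs,x0,yaw=True):
    """obs: list of (cam, local xyz, uv)"""
    def r(p):
        a=p[2] if yaw else 0; R=np.array([[np.cos(a),-np.sin(a),0],[np.sin(a),np.cos(a),0],[0,0,1]])
        return np.concatenate([proj(c,R@np.array(l)+[p[0],p[1],0])[0]-uv for c,l,uv in obs])
    s=least_squares(r,x0,loss="soft_l1"); return s.x,r(s.x).round(1).reshape(-1,2).tolist()
E
python3 - <<'E'
from h import *
import pickle
t=pickle.load(open("top0.pkl","rb")); s=pickle.load(open("scene0.pkl","rb"))
T=lambda l,x,y:(t,l,np.array([(x+.5)/4-.5+220,(y+.5)/4-.5+180]))
S=lambda l,x,y:(s,l,np.array([(x+.5)/4-.5+245,(y+.5)/3.75-.5+150]))
# block +x end = small hollow
A,B,C,D=[.05,.03,.04],[.05,-.03,.04],[-.05,-.03,.04],[-.05,.03,.04]
ob=[T(A,571,345),T(B,638,402),T(D,678,234),T(C,746,290),T([.028,0,.04],631,346),
    S(A,258,208),S(B,260,155),S(D,82,205),S([.028,0,.04],218,182)]
b,r=fit(ob,[.48,-.07,2.5]); print("block",b,r)
print(" hollow",b[0]-.022*np.cos(b[2]),b[1]-.022*np.sin(b[2]))
print("cruc",fit([T([0,0,.078],690,282),S([0,0,.078],133,129)],[.5,-.09],False))
print("punch",fit([T([0,0,.115],212,373),S([0,0,.115],586,278)],[.44,.2],False))
print("small",fit([T([0,0,.096],86,363),S([0,0,.096],689,390)],[.44,.27],False))
h=.07
print("stand",fit([T([.035,.075,h],43,309),T([.035,-.075,h],284,336),T([-.035,-.075,h],272,445),T([-.035,.075,h],33,418),
  S([.035,-.075,h],484,330),S([-.035,.075,h],780,437),S([.035,.075,h],676,492)],[.44,.23,0]))
h=.095
print("brick",fit([T([.115,.016,h],417,29),T([.115,-.016,h],466,32),T([-.115,-.016,h],436,388),T([-.115,.016,h],390,382),
  S([-.115,.016,h],444,211),S([-.115,-.016,h],410,184),S([.115,-.016,h],50,336),S([.115,.016,h],78,361)],[.5,.07,0]))
print("board",ray(t,[[438,212],[486,210],[495,267],[445,270]],.012).round(3).tolist())
print("dish",ray(t,[[388,178]],.016),"jar",ray(t,[[246,168]],.07))
E
```

```text
block [ 0.49355713 -0.06007014  3.11695451] [[27.7, 10.4], [-12.6, -4.0], [-0.0, -0.2], [-40.2, -14.3], [0.8, 1.5], [-10.2, -17.1], [5.4, 8.8], [-0.5, -0.2], [0.4, -0.8]]
 hollow 0.5155504511464415 -0.060612126977517
cruc (array([ 0.50287919, -0.09120717]), [[-0.1, 0.0], [-0.1, -0.1]])
punch (array([0.44543767, 0.20306534]), [[-0.2, -0.2], [-0.0, -0.4]])
small (array([0.45554704, 0.28236452]), [[-0.5, -0.1], [-0.1, -0.5]])
stand (array([ 0.45032518,  0.24168188, -0.1213496 ]), [[0.6, -0.1], [-0.3, -0.6], [-0.7, 0.1], [-1.0, 0.3], [-1.1, -0.6], [0.6, -0.1], [-0.3, -0.5]])
brick (array([ 0.55150303,  0.07196571, -0.09444112]), [[-0.5, -0.6], [-0.1, -0.4], [0.8, 0.5], [-0.9, 1.0], [0.9, -0.3], [0.1, -0.5], [-1.8, -0.8], [-0.3, 1.4]])
board [[0.619, -0.232, 0.012], [0.622, -0.364, 0.012], [0.466, -0.373, 0.012], [0.461, -0.238, 0.012]]
dish [[ 0.71610998 -0.10094461  0.016     ]] jar [[0.73067597 0.27904649 0.07      ]]
```

```bash
cat >> h.py <<'E'
from scipy.spatial.transform import Rotation as Rn
def to(p,yaw=None):
    o=ctrl.get_obs(); R=Rn.from_euler("xyz",o["eef_rot"])
    y=o["eef_rot"][2] if yaw is None else yaw
    G=Rn.from_euler("xyz",[np.pi,0,y])
    print("to",p,"cm",(R.inv().apply(np.array(p)-o["ee_pos"])*100).round(2),"rot",(R.inv()*G).as_rotvec().round(4))
E
python3 - <<'E'
from h import *
import pickle
t=pickle.load(open("top0.pkl","rb")); s=pickle.load(open("scene0.pkl","rb"))
T=lambda l,x,y:(t,l,np.array([(x+.5)/4-.5+220,(y+.5)/4-.5+180]))
S=lambda l,x,y:(s,l,np.array([(x+.5)/4-.5+245,(y+.5)/3.75-.5+150]))
A,B,C,D=[.05,.03,.04],[.05,-.03,.04],[-.05,-.03,.04],[-.05,.03,.04]
ob=[T(B,571,345),T(A,638,402),T(C,678,234),T(D,746,290),T([.028,0,.04],631,346),
    S(B,258,208),S(A,260,155),S(C,82,205),S([.028,0,.04],218,182)]
b,r=fit(ob,[.48,-.07,2.3]); print("block",b,r)
print(" hollow",b[0]-.022*np.cos(b[2]),b[1]-.022*np.sin(b[2]))
to([.503,-.091,.15]); to([.503,-.091,.046])
E
```

```text
block [ 0.48748389 -0.07643478  2.37372509] [[0.3, -0.6], [1.2, 1.1], [-0.7, -0.7], [-0.2, 0.8], [-0.2, 0.9], [-0.9, 1.2], [0.2, -0.1], [-0.5, 0.4], [0.4, -0.1]]
 hollow 0.5033105514910238 -0.09171604480124487
to [0.503, -0.091, 0.15] cm [-25.91 -42.05   5.52] rot [-0.0001  0.001  -0.    ]
to [0.503, -0.091, 0.046] cm [-25.9  -42.05  15.92] rot [-0.0001  0.001  -0.    ]
```

The hollow fit is (0.503, -0.092), which agrees with the crucible centre. I'll go above the crucible first.

>>> play_rows --steps '[[[-1, -1.6, 0.2, 0, 0, 0, 1], [-2.6, -4.2, 0.6, 0, 0, 0, 1], [-4.4, -7.1, 1, 0, 0, 0, 1], [-6.2, -10, 1.4, 0, 0, 0, 1], [-8, -13, 1.8, 0, 0, 0, 1], [-9.8, -15.9, 2.2, 0, 0, 0, 1], [-11.6, -18.8, 2.6, 0, 0, 0, 1], [-13.4, -21.7, 3, 0, 0, 0, 1], [-15.2, -24.6, 3.4, 0, 0, 0, 1], [-17, -27.5, 3.8, 0, 0, 0, 1], [-18.8, -30.4, 4.2, 0, 0, 0, 1], [-20.6, -33.3, 4.6, 0, 0, 0, 1], [-22.4, -36.2, 5, 0, 0, 0, 1], [-24, -38.9, 5.3, 0, 0, 0, 1], [-25.2, -40.9, 5.5, 0, 0, 0, 1], [-25.8, -41.9, 5.5, 0, 0, 0, 1], [-25.9, -42.1, 5.5, 0, 0, 0, 1], [-25.9, -42.1, 5.5, 0, 0, 0, 1], [-25.9, -42.1, 5.5, 0, 0, 0, 1], [-25.9, -42.1, 5.5, 0, 0, 0, 1]]]' --force 20

```text
time_s: 1.77
ee_pos: [0.503, -0.092, 0.1504]
eef_rot: [-3.141, 0.001, -1.146]
force: [-0.4, -0.2, 0.5]
grip_width: 0.0941
```

```bash
python3 - <<'E'
from h import *
to([.503,-.0915,.046],-1.145); print(ctrl.get_obs()["force"])
E
```

```text
to [0.503, -0.0915, 0.046] cm [-0.04 -0.02 10.44] rot [-0.0001  0.0008 -0.0014]
[-0.35094536 -0.15730603  0.48285779]
```

>>> play_rows --steps '[[[0, 0, 1, 0, 0, 0, 1], [0, 0, 2.5, 0, 0, 0, 1], [0, 0, 4, 0, 0, 0, 1], [0, 0, 5.5, 0, 0, 0, 1], [0, 0, 7, 0, 0, 0, 1], [0, 0, 8.5, 0, 0, 0, 1], [0, 0, 9.6, 0, 0, 0, 1], [0, 0, 10.2, 0, 0, 0, 1], [0, 0, 10.4, 0, 0, 0, 1], [0, 0, 10.4, 0, 0, 0, 0.8], [0, 0, 10.4, 0, 0, 0, 0.65], [0, 0, 10.4, 0, 0, 0, 0.5], [0, 0, 10.4, 0, 0, 0, 0.3], [0, 0, 10.4, 0, 0, 0, 0.3], [0, 0, 10.4, 0, 0, 0, 0.3], [0, 0, 10.4, 0, 0, 0, 0.3], [0, 0, 10.4, 0, 0, 0, 0.3], [0, 0, 10.4, 0, 0, 0, 0.3], [0, 0, 10.4, 0, 0, 0, 0.3], [0, 0, 10.4, 0, 0, 0, 0.3]]]' --force 20

```text
time_s: 3.43
ee_pos: [0.5031, -0.0919, 0.0465]
eef_rot: [-3.141, 0.001, -1.146]
force: [-1.5, 0.6, 2.5]
grip_width: 0.0486
```

```bash
python3 - <<'E'
from h import *
to([.503,-.0915,.14],-1.145); to([.542,-.302,.14],-1.145);to([.542,-.302,.025],-1.145)
E
```

```text
to [0.503, -0.0915, 0.14] cm [-0.04 -0.01 -9.35] rot [-0.0003  0.0007 -0.0013]
to [0.542, -0.302, 0.14] cm [20.75  5.11 -9.36] rot [-0.0003  0.0007 -0.0013]
to [0.542, -0.302, 0.025] cm [20.75  5.11  2.14] rot [-0.0003  0.0007 -0.0013]
```

>>> play_rows --steps '[[[0, 0, -0.4, 0, 0, 0, 0.3], [0, 0, -1.4, 0, 0, 0, 0.3], [0, 0, -2.9, 0, 0, 0, 0.3], [0, 0, -4.4, 0, 0, 0, 0.3], [0.7, 0.2, -5.5, 0, 0, 0, 0.3], [2.1, 0.5, -6, 0, 0, 0, 0.3], [4, 1, -6, 0, 0, 0, 0.3], [6.2, 1.5, -6, 0, 0, 0, 0.3], [8.4, 2.1, -6, 0, 0, 0, 0.3], [10.6, 2.6, -6, 0, 0, 0, 0.3], [12.8, 3.2, -6, 0, 0, 0, 0.3], [15, 3.7, -6, 0, 0, 0, 0.3], [17, 4.2, -6, 0, 0, 0, 0.3], [18.8, 4.6, -6, 0, 0, 0, 0.3], [20, 4.9, -6, 0, 0, 0, 0.3], [20.6, 5.1, -6, 0, 0, 0, 0.3], [20.8, 5.1, -6, 0, 0, 0, 0.3], [20.8, 5.1, -6, 0, 0, 0, 0.3], [20.8, 5.1, -6, 0, 0, 0, 0.3], [20.8, 5.1, -6, 0, 0, 0, 0.3]]]'

```text
time_s: 5.1
ee_pos: [0.5423, -0.3017, 0.1065]
eef_rot: [-3.141, 0.001, -1.146]
force: [0.1, -0.8, -0.4]
grip_width: 0.0482
```

```bash
python3 - <<'E'
from h import *
to([.542,-.302,.0195],-1.145)
c=ctrl.camera("top"); a=c["frame"][180:300,360:560]
b=ctrl.camera("scene")["frame"][130:250,150:350]
cv2.imwrite("pics/carry.png",np.vstack([cv2.resize(x,(500,300),interpolation=cv2.INTER_CUBIC) for x in(a,b)]))
E
```

```text
to [0.542, -0.302, 0.0195] cm [0.02 0.04 8.7 ] rot [-0.0002  0.0008 -0.0005]
```

View pics/carry.png

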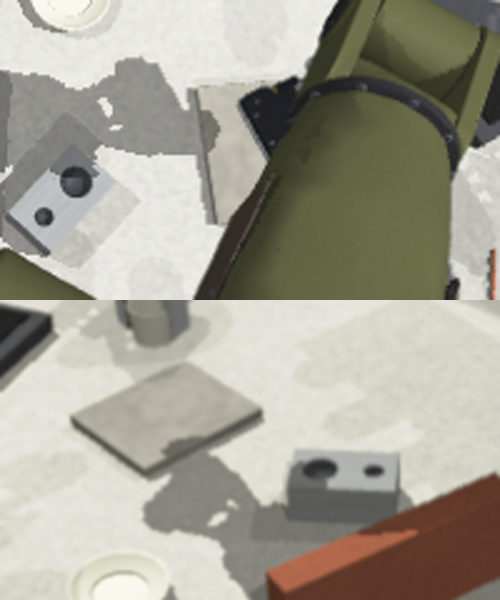

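The scene crop shows the crucible still in the jaws. The large hollow is now clear, at (76,182) in the upper crop and (320,469) in the lower one. I'll lower the crucible.

>>> play_rows --steps '[[[0, 0, 0.6, 0, 0, 0, 0.3], [0, 0, 2, 0, 0, 0, 0.3], [0, 0, 3.5, 0, 0, 0, 0.3], [0, 0, 5, 0, 0, 0, 0.3], [0, 0, 6.5, 0, 0, 0, 0.3], [0, 0, 7.6, 0, 0, 0, 0.3], [0, 0, 8.2, 0, 0, 0, 0.3], [0, 0, 8.5, 0, 0, 0, 0.3], [0, 0, 8.7, 0, 0, 0, 0.3], [0, 0, 8.8, 0, 0, 0, 0.3], [0, 0, 8.8, 0, 0, 0, 0.3], [0, 0, 8.8, 0, 0, 0, 0.3]]]'

```text
time_s: 6.2
ee_pos: [0.5426, -0.3019, 0.0191]
eef_rot: [-3.141, -0.0, -1.146]
force: [0.5, 0.3, -1.1]
grip_width: 0.0482
```

```bash
python3 - <<'E'
from h import *
import pickle
t=pickle.load(open("top0.pkl","rb")); s=pickle.load(open("scene0.pkl","rb"))
print("hollow",fit([(t,[0,0,.04],np.array([390.2,252.6])),(s,[0,0,.04],np.array([277.8,197.4]))],[.5,-.09],False))
print(ctrl.get_obs()["force"])
E
```

```text
hollow (array([ 0.50413217, -0.09210344]), [[-0.0, 0.0], [-0.0, -0.0]])
[ 0.45547019  0.26949404 -1.08500855]
```

>>> play_rows --steps '[[[0, 0, 0.1, 0, 0, 0, 0.55], [0, 0, 0.1, 0, 0, 0, 0.65], [0, 0, 0.1, 0, 0, 0, 0.8], [0, 0, 0.1, 0, 0, 0, 0.9], [0, 0, 0.1, 0, 0, 0, 1], [0, 0, 0.1, 0, 0, 0, 1], [0, 0, 0.1, 0, 0, 0, 1], [0, 0, 0.1, 0, 0, 0, 1], [0, 0, -0.5, 0, 0, 0, 1], [0, 0, -2, 0, 0, 0, 1], [0, 0, -4, 0, 0, 0, 1], [0, 0, -6.5, 0, 0, 0, 1], [0, 0, -9, 0, 0, 0, 1], [0, 0, -11.5, 0, 0, 0, 1], [0, 0, -14, 0, 0, 0, 1], [0, 0, -16, 0, 0, 0, 1], [0, 0, -17, 0, 0, 0, 1], [0, 0, -17.4, 0, 0, 0, 1], [0, 0, -17.4, 0, 0, 0, 1], [0, 0, -17.4, 0, 0, 0, 1]]]'

```text
time_s: 7.87
ee_pos: [0.5421, -0.3018, 0.1919]
eef_rot: [3.141, 0.001, -1.146]
force: [0.3, 0.0, -1.1]
grip_width: 0.0941
```

```bash
python3 - <<'E'
from h import *
to([.4455,.2025,.19],-.121)
E
```

```text
to [0.4455, 0.2025, 0.19] cm [-49.93 -12.     0.25] rot [-6.0000e-04  1.3000e-03 -1.0246e+00]
```

>>> play_rows --steps '[[[-1, -0.2, 0, 0, 0, -0.02, 1], [-3, -0.7, 0, 0, 0, -0.06, 1], [-6, -1.4, 0, 0, 0, -0.12, 1], [-9.3, -2.2, 0, 0, 0, -0.19, 1], [-12.6, -3, 0, 0, 0, -0.26, 1], [-15.9, -3.8, 0, 0, 0, -0.33, 1], [-19.2, -4.6, 0, 0, 0, -0.4, 1], [-22.5, -5.4, 0, 0, 0, -0.47, 1], [-25.8, -6.2, 0, 0, 0, -0.54, 1], [-29.1, -7, 0, 0, 0, -0.61, 1], [-32.4, -7.8, 0, 0, 0, -0.68, 1], [-35.7, -8.6, 0, 0, 0, -0.75, 1], [-39, -9.4, 0, 0, 0, -0.82, 1], [-42.3, -10.2, 0, 0, 0, -0.88, 1], [-45.3, -10.9, 0, 0, 0, -0.94, 1], [-47.6, -11.4, 0, 0, 0, -0.98, 1], [-49.1, -11.8, 0, 0, 0, -1.01, 1], [-49.8, -12, 0, 0, 0, -1.025, 1], [-49.9, -12, 0, 0, 0, -1.025, 1], [-49.9, -12, 0, 0, 0, -1.025, 1]]]'

```text
time_s: 9.53
ee_pos: [0.4452, 0.202, 0.1919]
eef_rot: [-3.141, 0.002, -0.121]
force: [-0.0, -0.3, -0.1]
grip_width: 0.094
```

```bash
python3 - <<'E'
from h import *
to([.4455,.2025,.078],-.121)
c=ctrl.camera("top"); a=c["frame"][180:300,360:560]
b=ctrl.camera("scene")["frame"][130:310,150:450]
cv2.imwrite("pics/placed.png",np.vstack([cv2.resize(a,(600,270)),cv2.resize(b,(600,330),interpolation=cv2.INTER_CUBIC)]))
E
```

```text
to [0.4455, 0.2025, 0.078] cm [ 0.04 -0.04 11.39] rot [-0.0005  0.0017  0.0003]
```

View pics/placed.png

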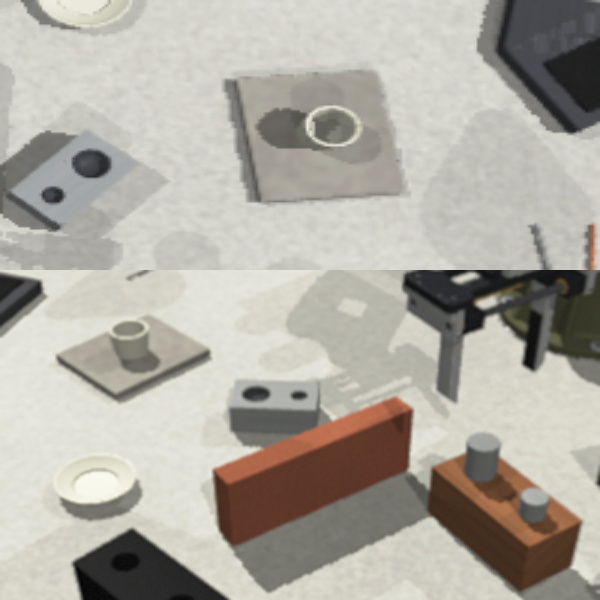

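The crucible stands upright on the board, at (333,126) in the upper crop, and the fingers straddle the punch. I'll go down and grip it.

>>> play_rows --steps '[[[0, 0, 0.8, 0, 0.001, 0, 1], [0, 0, 2.4, 0, 0.002, 0, 1], [0, 0, 4.2, 0, 0.002, 0, 1], [0, 0, 6, 0, 0.002, 0, 1], [0, 0, 7.8, 0, 0.002, 0, 1], [0, 0, 9.4, 0, 0.002, 0, 1], [0, 0, 10.5, 0, 0.002, 0, 1], [0, 0, 11.1, 0, 0.002, 0, 1], [0, 0, 11.4, 0, 0.002, 0, 1], [0, 0, 11.4, 0, 0.002, 0, 0.8], [0, 0, 11.4, 0, 0.002, 0, 0.6], [0, 0, 11.4, 0, 0.002, 0, 0.45], [0, 0, 11.4, 0, 0.002, 0, 0.35], [0, 0, 11.4, 0, 0.002, 0, 0.2], [0, 0, 11.4, 0, 0.002, 0, 0.1], [0, 0, 11.4, 0, 0.002, 0, 0.1], [0, 0, 11.4, 0, 0.002, 0, 0.1], [0, 0, 11.4, 0, 0.002, 0, 0.1], [0, 0, 11.4, 0, 0.002, 0, 0.1], [0, 0, 11.4, 0, 0.002, 0, 0.1]]]' --force 50

```text
time_s: 11.3
ee_pos: [0.4455, 0.2016, 0.0783]
eef_rot: [-3.141, -0.001, -0.122]
force: [-0.8, 0.3, 0.1]
grip_width: 0.0335
```

>>> play_rows --steps '[[[0, 0, -0.3, 0, 0, 0, 0.1], [0, 0, -0.9, 0, 0, 0, 0.1], [0, 0, -1.7, 0, 0, 0, 0.1], [0, 0, -2.6, 0, 0, 0, 0.1], [0, 0, -3.5, 0, 0, 0, 0.1], [0, 0, -4.4, 0, 0, 0, 0.1], [0, 0, -5.3, 0, 0, 0, 0.1], [0, 0, -6.2, 0, 0, 0, 0.1], [0, 0, -7.2, 0, 0, 0, 0.1], [0, 0, -8.2, 0, 0, 0, 0.1], [0, 0, -9.2, 0, 0, 0, 0.1], [0, 0, -10.2, 0, 0, 0, 0.1], [0, 0, -11.2, 0, 0, 0, 0.1], [0, 0, -12.2, 0, 0, 0, 0.1], [0, 0, -13.2, 0, 0, 0, 0.1], [0, 0, -13.8, 0, 0, 0, 0.1], [0, 0, -14, 0, 0, 0, 0.1], [0, 0, -14, 0, 0, 0, 0.1], [0, 0, -14, 0, 0, 0, 0.1], [0, 0, -14, 0, 0, 0, 0.1]]]'

```text
time_s: 12.97
ee_pos: [0.4452, 0.2014, 0.2177]
eef_rot: [-3.141, 0.0, -0.122]
force: [0.1, 0.5, -3.4]
grip_width: 0.0334
```

```bash
python3 - <<'E'
from h import *
print(ctrl.get_obs()["force"])
to([.5035,-.0918,.218],-.121)
c=ctrl.camera("scene"); a=c["frame"][100:290,280:460]
cv2.imwrite("pics/lift.png",cv2.resize(a,(540,570),interpolation=cv2.INTER_CUBIC))
E
```

```text
[ 0.10284343  0.53142229 -3.44886705]
to [0.5035, -0.0918, 0.218] cm [ 9.35 28.4  -0.04] rot [-0.0003  0.0001 -0.0009]
```

View pics/lift.png

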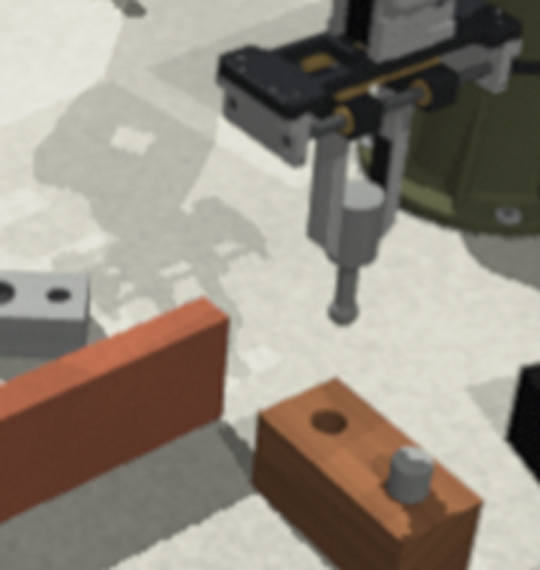

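The punch is clear of the stand and the small punch is still in place. I'll check its tilt by projection: head top at about (364,193), ball bottom at (342,324).

```bash
python3 - <<'E'
from h import *
import pickle
s=pickle.load(open("scene0.pkl","rb"))
# expected upright: bottom z = .015+.1394
X=[.4452,.2014]
for z in(.1544,.1644,.1544+.055,.2544): print((proj(s,[*X,z])[0]-[280,100])*3)
E
```

```text
[337.54524734 321.91515617]
[339.0606793  309.63517452]
[346.09129022 252.4731254 ]
[353.48361655 192.02532687]
```

>>> play_rows --steps '[[[0.2, 0.6, 0, 0, 0, 0, 0.1], [0.6, 1.8, 0, 0, 0, 0, 0.1], [1.2, 3.6, 0, 0, 0, 0, 0.1], [1.8, 5.5, 0, 0, 0, 0, 0.1], [2.5, 7.5, 0, 0, 0, 0, 0.1], [3.2, 9.6, 0, 0, 0, 0, 0.1], [3.9, 11.7, 0, 0, 0, 0, 0.1], [4.6, 13.8, 0, 0, 0, 0, 0.1], [5.2, 15.9, 0, 0, 0, 0, 0.1], [5.9, 18, 0, 0, 0, 0, 0.1], [6.6, 20.1, 0, 0, 0, 0, 0.1], [7.3, 22.2, 0, 0, 0, 0, 0.1], [7.9, 24.1, 0, 0, 0, 0, 0.1], [8.4, 25.7, 0, 0, 0, 0, 0.1], [8.9, 27, 0, 0, 0, 0, 0.1], [9.2, 27.9, 0, 0, 0, 0, 0.1], [9.3, 28.3, 0, 0, 0, 0, 0.1], [9.35, 28.4, 0, 0, 0, 0, 0.1], [9.35, 28.4, 0, 0, 0, 0, 0.1], [9.35, 28.4, 0, 0, 0, 0, 0.1]]]'

```text
time_s: 14.68
ee_pos: [0.5034, -0.0913, 0.2176]
eef_rot: [-3.141, 0.0, -0.121]
force: [-0.7, -0.1, -2.9]
grip_width: 0.0333
```

```bash
python3 - <<'E'
from h import *
o=ctrl.get_obs(); print(o["force"],o["ee_pos"])
to([.5035,-.0918,.133],-.121)
E
```

```text
[-0.73048282 -0.10775159 -2.86171579] [ 0.50341589 -0.09127083  0.21764186]
to [0.5035, -0.0918, 0.133] cm [0.02 0.06 8.46] rot [-0.0005  0.0001 -0.0003]
```

>>> play_rows --steps '[[[0, 0, 0.5, 0, 0, 0, 0.1], [0, 0, 1.5, 0, 0, 0, 0.1], [0, 0, 2.7, 0, 0, 0, 0.1], [0, 0, 4, 0, 0, 0, 0.1], [0, 0, 5.3, 0, 0, 0, 0.1], [0, 0, 6.5, 0, 0, 0, 0.1], [0, 0, 7.4, 0, 0, 0, 0.1], [0, 0, 8, 0, 0, 0, 0.1], [0, 0, 8.3, 0, 0, 0, 0.1], [0, 0, 8.4, 0, 0, 0, 0.1], [0, 0, 8.4, 0, 0, 0, 0.1], [0, 0, 8.4, 0, 0, 0, 0.1], [0, 0, 8.4, 0, 0, 0, 0.1]]]'

```text
time_s: 15.77
ee_pos: [0.5037, -0.0913, 0.1341]
eef_rot: [-3.141, -0.001, -0.121]
force: [0.6, -0.1, -3.3]
grip_width: 0.0331
```

```bash
python3 - <<'E'
from h import *
o=ctrl.get_obs(); p=o["ee_pos"]; print(o["force"],p)
c=ctrl.camera("scene"); a=c["frame"][130:220,250:310]
cv2.imwrite("pics/near.png",cv2.resize(a,(400,600),interpolation=cv2.INTER_CUBIC))
k=600/90
b=p[2]-.0633
for z in(b,b+.01,b+.055,b+.1): print(round(z,4),((proj(c,[p[0],p[1],z])[0]-[250,130]+.5)*k-.5).round(1))
print("hollow",((proj(c,[.5035,-.0918,.04])[0]-[250,130]+.5)*k-.5).round(1))
E
```

```text
[ 0.6046701  -0.0652786  -3.34718375] [ 0.50365546 -0.09127615  0.13414285]
0.0708 [187.2 380.5]
0.0808 [186.  356.7]
0.1258 [180.9 246.3]
0.1708 [175.5 130.7]
hollow [190.  451.6]
```

View pics/near.png

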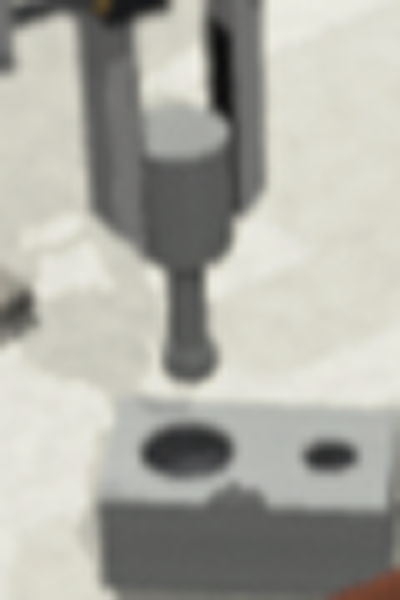

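In the crop the ball sits over the hollow, with ball bottom (190,381) and hollow (188,451). The punch's axis looks about 0.03–0.05 rad off vertical compared with the projection. I'll turn the tool about vertical to opposite yaws and compare pictures, which separates the grasp's tilt and offset from calibration error.

>>> play_rows --steps '[[[0, 0, 0, 0, 0, -0.05, 0.1], [0, 0, 0, 0, 0, -0.15, 0.1], [0, 0, 0, 0, 0, -0.26, 0.1], [0, 0, 0, 0, 0, -0.37, 0.1], [0, 0, 0, 0, 0, -0.48, 0.1], [0, 0, 0, 0, 0, -0.59, 0.1], [0, 0, 0, 0, 0, -0.7, 0.1], [0, 0, 0, 0, 0, -0.81, 0.1], [0, 0, 0, 0, 0, -0.92, 0.1], [0, 0, 0, 0, 0, -1.03, 0.1], [0, 0, 0, 0, 0, -1.14, 0.1], [0, 0, 0, 0, 0, -1.25, 0.1], [0, 0, 0, 0, 0, -1.35, 0.1], [0, 0, 0, 0, 0, -1.44, 0.1], [0, 0, 0, 0, 0, -1.49, 0.1], [0, 0, 0, 0, 0, -1.5, 0.1], [0, 0, 0, 0, 0, -1.5, 0.1], [0, 0, 0, 0, 0, -1.5, 0.1], [0, 0, 0, 0, 0, -1.5, 0.1]]]'

```text
time_s: 17.4
ee_pos: [0.5036, -0.0913, 0.1342]
eef_rot: [3.141, -0.0, 1.377]
force: [-0.4, -0.6, -3.6]
grip_width: 0.0332
```

```bash
python3 - <<'E'
from h import *
import pickle
print(ctrl.get_obs()["ee_pos"])
pickle.dump((ctrl.get_obs(),ctrl.camera("scene"),ctrl.camera("top")),open("A.pkl","wb"))
E
```

```text
[ 0.50364823 -0.09127805  0.13418377]
```

>>> play_rows --steps '[[[0, 0, 0, 0, 0, 0.05, 0.1], [0, 0, 0, 0, 0, 0.15, 0.1], [0, 0, 0, 0, 0, 0.26, 0.1], [0, 0, 0, 0, 0, 0.37, 0.1], [0, 0, 0, 0, 0, 0.48, 0.1], [0, 0, 0, 0, 0, 0.59, 0.1], [0, 0, 0, 0, 0, 0.7, 0.1], [0, 0, 0, 0, 0, 0.81, 0.1], [0, 0, 0, 0, 0, 0.92, 0.1], [0, 0, 0, 0, 0, 1.03, 0.1], [0, 0, 0, 0, 0, 1.14, 0.1], [0, 0, 0, 0, 0, 1.25, 0.1], [0, 0, 0, 0, 0, 1.35, 0.1], [0, 0, 0, 0, 0, 1.44, 0.1], [0, 0, 0, 0, 0, 1.49, 0.1], [0, 0, 0, 0, 0, 1.5, 0.1], [0, 0, 0, 0, 0, 1.5, 0.1]]]'

```text
time_s: 18.92
ee_pos: [0.5036, -0.0913, 0.1341]
eef_rot: [-3.141, -0.001, -0.122]
force: [-0.7, -0.7, -3.7]
grip_width: 0.0331
```

>>> play_rows --steps '[[[0, 0, 0, 0, 0, 0.05, 0.1], [0, 0, 0, 0, 0, 0.15, 0.1], [0, 0, 0, 0, 0, 0.26, 0.1], [0, 0, 0, 0, 0, 0.37, 0.1], [0, 0, 0, 0, 0, 0.48, 0.1], [0, 0, 0, 0, 0, 0.59, 0.1], [0, 0, 0, 0, 0, 0.7, 0.1], [0, 0, 0, 0, 0, 0.81, 0.1], [0, 0, 0, 0, 0, 0.92, 0.1], [0, 0, 0, 0, 0, 1.03, 0.1], [0, 0, 0, 0, 0, 1.14, 0.1], [0, 0, 0, 0, 0, 1.25, 0.1], [0, 0, 0, 0, 0, 1.35, 0.1], [0, 0, 0, 0, 0, 1.44, 0.1], [0, 0, 0, 0, 0, 1.49, 0.1], [0, 0, 0, 0, 0, 1.5, 0.1], [0, 0, 0, 0, 0, 1.5, 0.1], [0, 0, 0, 0, 0, 1.5, 0.1], [0, 0, 0, 0, 0, 1.5, 0.1]]]'

```text
time_s: 20.5
ee_pos: [0.5036, -0.0913, 0.1341]
eef_rot: [-3.141, 0.0, -1.62]
force: [0.2, 0.4, -4.5]
grip_width: 0.0336
```

```bash
python3 - <<'E'
from h import *
import pickle
B=(ctrl.get_obs(),ctrl.camera("scene"),ctrl.camera("top"))
pickle.dump(B,open("B.pkl","wb")); A=pickle.load(open("A.pkl","rb"))
r=[cv2.resize(x[1]["frame"][130:220,250:310],(400,600),interpolation=cv2.INTER_CUBIC) for x in(A,B)]
cv2.imwrite("pics/AB.png",np.hstack(r))
k=600/90
for o,c,_ in(A,B):
    p=o["ee_pos"]; b=p[2]-.0633
    print(p,o["eef_rot"],[((proj(c,[p[0],p[1],z])[0]-[250,130]+.5)*k-.5).round(1).tolist() for z in(.04,b,b+.01,b+.055,b+.1)])
E
```

```text
[ 0.50364823 -0.09127805  0.13418377] [ 3.14074072e+00 -3.98313657e-04  1.37729152e+00] [[190.6, 452.5], [187.2, 380.4], [186.0, 356.6], [180.9, 246.2], [175.5, 130.6]]
[ 0.50360724 -0.09129308  0.13414461] [-3.14083175e+00  2.55986143e-04 -1.61975315e+00] [[190.6, 452.4], [187.2, 380.4], [186.1, 356.6], [180.9, 246.3], [175.6, 130.7]]
```

View pics/AB.png

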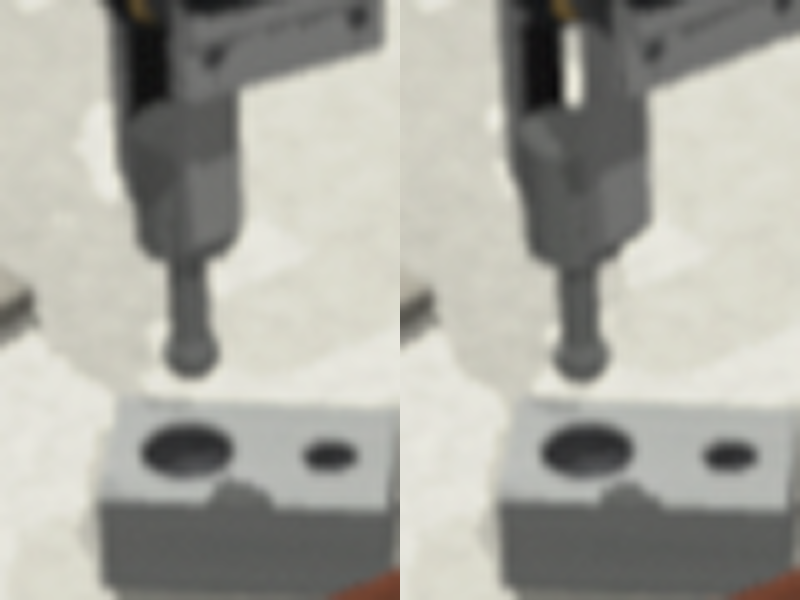

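Averaged over the two opposite yaws, the ball column is 185.9 px against 186.0 predicted, so camera and kinematics agree. Ball and shank line up with vertical; the earlier apparent tilt came from a finger hiding the head's edge. The punch sits about 2 mm along tool −y from the TCP, so I'll shift for that and lower to the final height.

>>> play_rows --steps '[[[0.05, 0.1, 0.1, 0, 0, 0, 0.1], [0.08, 0.2, 0.3, 0, 0, 0, 0.1], [0.08, 0.2, 0.6, 0, 0, 0, 0.1], [0.08, 0.2, 0.9, 0, 0, 0, 0.1], [0.08, 0.2, 1.2, 0, 0, 0, 0.1], [0.08, 0.2, 1.5, 0, 0, 0, 0.1], [0.08, 0.2, 1.8, 0, 0, 0, 0.1], [0.08, 0.2, 1.95, 0, 0, 0, 0.1], [0.08, 0.2, 2, 0, 0, 0, 0.1], [0.08, 0.2, 2, 0, 0, 0, 0.1], [0.08, 0.2, 2, 0, 0, 0, 0.1], [0.08, 0.2, 2, 0, 0, 0, 0.1], [0.08, 0.2, 2, 0, 0, 0, 0.1], [0.08, 0.2, 2, 0, 0, 0, 0.1]]]'

```text
time_s: 21.77
ee_pos: [0.5016, -0.092, 0.1142]
eef_rot: [-3.141, 0.0, -1.62]
force: [-0.8, -0.2, -3.5]
grip_width: 0.0334
```

```bash
python3 - <<'E'
from h import *
o=ctrl.get_obs(); p=o["ee_pos"]; print(o["force"],p)
c=ctrl.camera("scene"); t=ctrl.camera("top")["frame"]
a=cv2.resize(c["frame"][150:210,250:310],(600,600),interpolation=cv2.INTER_CUBIC)
b=cv2.resize(c["frame"][140:320,170:450],(200,130)); 
cv2.imwrite("pics/final.png",np.hstack([a,cv2.resize(np.vstack([b,t[180:300,400:520]].copy() if 0 else [b,cv2.resize(t[180:300,420:540],(200,200)),np.zeros((270,200,3),np.uint8)]),(200,600))]))
# predicted: ball at true height over hollow, vertical axis
h=[.5037,-.0922]
for z in(.04,.0508,.0608,.1058): print(z,((proj(c,[*h,z])[0]-[250,150]+.5)*10-.5).round(1))
g=cv2.cvtColor(c["frame"],cv2.COLOR_BGR2GRAY).astype(float)
for v in range(172,194):
    r=g[v,262:292]; w=np.clip(170-r,0,80); print(v,((w*np.arange(262,292)).sum()/max(w.sum(),1)).round(2),r.astype(int)[4:28].tolist())
E
```

```text
[-0.78918354 -0.17679977 -3.47514532] [ 0.50164418 -0.0919777   0.11422004]
0.04 [283.5 477.3]
0.0508 [281.7 439.8]
0.0608 [280.  404.8]
0.1058 [272.4 242.7]
172 277.12 [206, 206, 198, 160, 103, 80, 83, 86, 88, 89, 91, 90, 85, 91, 96, 104, 108, 108, 110, 121, 153, 192, 214, 217]
173 276.77 [204, 204, 201, 171, 109, 79, 81, 86, 88, 88, 90, 91, 89, 93, 96, 98, 98, 102, 131, 161, 191, 212, 218, 216]
174 276.7 [201, 203, 205, 188, 129, 88, 82, 86, 88, 88, 90, 91, 91, 91, 89, 87, 85, 109, 158, 185, 206, 217, 220, 218]
175 276.8 [200, 203, 207, 199, 161, 121, 95, 89, 88, 88, 90, 91, 90, 85, 82, 92, 105, 132, 172, 188, 200, 216, 219, 220]
176 276.84 [202, 202, 203, 200, 187, 167, 135, 117, 98, 87, 87, 89, 88, 85, 96, 128, 152, 165, 179, 185, 196, 211, 218, 219]
177 276.98 [206, 204, 203, 200, 199, 193, 178, 164, 118, 83, 78, 80, 79, 87, 122, 163, 179, 180, 185, 192, 204, 213, 216, 216]
178 276.96 [207, 207, 204, 202, 202, 201, 200, 187, 134, 84, 72, 74, 75, 93, 138, 180, 187, 188, 198, 206, 214, 217, 218, 215]
179 276.98 [205, 205, 204, 201, 203, 203, 205, 193, 143, 93, 79, 81, 83, 97, 143,
[... 1134 characters left out ...]
 90, 93, 97, 110, 159, 218, 227, 226, 225, 225, 226, 227, 227]
189 277.37 [204, 199, 195, 194, 193, 187, 180, 163, 127, 103, 96, 98, 100, 104, 105, 131, 192, 219, 221, 220, 221, 222, 223, 224]
190 277.24 [201, 194, 188, 187, 185, 178, 167, 148, 112, 97, 96, 101, 103, 103, 100, 117, 168, 194, 198, 198, 201, 200, 200, 203]
191 277.22 [202, 192, 186, 185, 183, 174, 162, 147, 107, 89, 91, 97, 97, 96, 94, 116, 164, 184, 184, 183, 183, 184, 183, 183]
192 277.29 [214, 196, 187, 186, 185, 177, 167, 153, 115, 86, 85, 89, 90, 86, 90, 124, 170, 184, 182, 181, 181, 182, 181, 181]
193 277.36 [219, 196, 186, 186, 187, 182, 166, 145, 116, 82, 71, 76, 75, 72, 79, 118, 158, 176, 182, 182, 183, 182, 183, 182]
```

View pics/final.png

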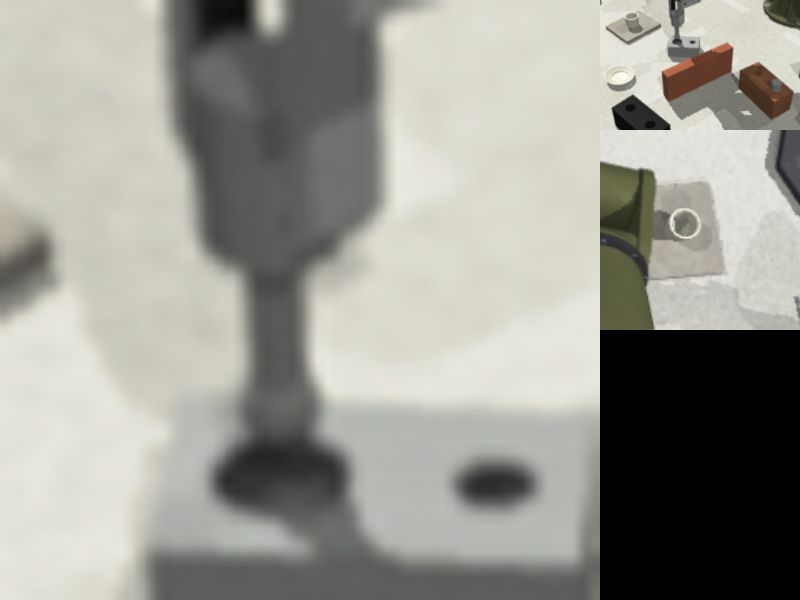

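The ball is at (280,410) against (280,405) predicted, and the hollow is at about (281,480), so sideways they agree to about 1 mm. The shank's slope is about 0.04, against 0.047 for a true vertical. The crucible is upright on the board and the bystanders haven't moved, so I'm handing in.

```bash
python3 - <<'E'
from h import *
o=ctrl.get_obs(); print(np.abs(o["joint_vel"]).max(),o["force"],o["grip_width"],o["ee_pos"]); print(ctrl.hand_in())
E
```

```text
0.002721738080641404 [-0.13604346  0.38274149 -3.19234979] 0.0333516204267283 [ 0.50158568 -0.09197044  0.11416751]
the job is handed in; nothing more can be done
None
```

The job is done and handed in at about 22 s; hand-in gives no verdict, so what follows is from my own last checks. The crucible stands upright and released near the middle of the soldering board. The gripper (set to 50 N) holds the larger punch still over the large hollow, after a carry about 6 cm above the firebrick.

- **Position:** in the last picture the ball was centred over the hollow to about 1 mm sideways. Its lowest point was about 9–11 mm above the block by kinematics and pixel rows.
- **Upright and still:** the shank's slope matched a true vertical to about 0.01 rad. The wrist felt only the punch's weight (about 3.3 N), and the joints were still.
- **Bystanders:** the brick, small punch and dish showed no visible movement. I did not re-measure the jar, but nothing went near it.
- **Disagreements:** an early reading suggested the punch leaned by about 0.05 rad. Pictures at two opposite yaws showed this came from a finger hiding the head's edge. They also showed the punch about 2 mm off-centre in the grip, and I corrected for that. The final ball row was about 5 px (10× zoom) below prediction, which is about 1.4 mm and well within tolerance.

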